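Find the spacer that wedges the flask cradle

TASK

On the flask's carrying caddy, the gap between the long wooden cradle block under the flask and the short block at the caddy's other end must be filled so that nothing shifts on the way. Of the three upright plywood spacers on the stool, find the one that fits the gap snugly (the thickest that goes in), slide it upright down into the middle of the gap until it stands on the gap's floor, and let go.

Things in the scene. Friction and masses are not known exactly. Their poses are not given: they have to be found in the camera images.
- gap (a point): gap in a fixed low wooden caddy (96 x 290 mm) with a 240 mm tall turquoise flask on it. Point: centre of the gap's floor, 6 mm above the stool seat (z = 0). x along the gap (90 mm long, ends open), y across it (26 mm wide; flask's axis 175 mm off on the -y side), z up. Walls rise 28 mm, then lips slope out 8 mm each over 12 mm more: mouth 42 mm wide, rim 40 mm above the floor
- spacer_thin: plywood spacer, the thin one: 56 mm wide (its x axis) x 14 mm thick (y) x 84 mm tall (z), about 45 g, standing upright on the stool; origin at the centre of its underside. It looks the same turned half round.
- spacer_mid: plywood spacer, the middle one: 56 mm wide (x) x 22 mm thick (y) x 84 mm tall (z), about 70 g, standing upright on the stool; origin at the centre of its underside. It looks the same turned half round.
- spacer_thick: plywood spacer, the thick one: 56 mm wide (x) x 34 mm thick (y) x 84 mm tall (z), about 110 g, standing upright on the stool; origin at the centre of its underside. It looks the same turned half round.

How it is judged:
By the outcome, as a careful person would: the job done as asked, in the order asked, and still so for the second after the job is handed in, with the robot touching nothing.
It also fails if it takes over 38 s, if anything falls off the work surface, if the arm or the gripper's body presses on something with over 40 N, if the wrist force passes 120 N, or if a joint passes its speed limit or range.

ROBOT

A 6-joint arm with a two-finger parallel gripper is mounted at the origin on the work surface. World frame = base frame: x ahead of the robot, y to its left, z up, the work surface at z = 0. Lengths are in m, angles in rad, forces in N, time in s.
With the tool pointing down it reaches from about 0.15 to 0.775 m from the base axis. Payload 6.1 kg.
Tool frame: the origin (TCP) lies on the mounting face of the last link; the fingertips stand 173 mm ahead of it and the grasp point (between the pads) lies 155 mm ahead of it (bot.grasp_offset is the z of the grasp point in the tool frame, in m); z points along the fingers, y is the direction in which the jaws open and shut (so a half turn about z gives the same grasp; the last joint's range is limited). The gripper opens to 85 mm and grips with 20 to 120 N. Pads are 22 mm wide; open, the fingers measure 114 mm over their backs; the gripper's body (76 mm by 85 mm) begins 54 mm behind the grasp point. The pads swing forward as they close: fully open they stand 13 mm farther back than shut.
Start: joints at [-1.112, 0.126, -0.04, 1.405, 0, 1.571], TCP at [0.232, -0.471, 0.405] pointing down, gripper open.
Joint ranges: [-2.72, 2.72], [-0.95, 1.95], [-1.27, 1.35], [-1.78, 2.02], [-1.46, 1.47], [-3.14, 3.14]. Speed limits (rad/s): [2.39, 2.39, 3.01, 3.14, 3.14, 3.14].

INTERFACE

Orientations are given as [roll, pitch, yaw] about the fixed x, y, z axes, in that order (R = Rz(yaw) Ry(pitch) Rx(roll)).
In Python, from workcell import bot gives the robot as it stands. The module is installed in compiled form; this text tells all that it offers.
- The arm moves only by the tool drive_tool, never from a script. Its argument "moves" is a list of rows, each a list of 3 entries, a list of its own where there are three numbers: the shift along the tool's x, y, z in mm, then the turn about the tool's z in rad, then the gripper's target within -1 to 1 (fully open at 1, half-way at 0, shut at -1). A call has 1 to 12 rows; each row shifts and turns the commanded pose from where the row before left it, along the tool's axes as they then stand; what a row does not reach is not made up. A row lasts 1/8 s, in which the tool goes at most 62.5 mm and 10.7 degrees, less where a joint would pass 70% of its speed; a pose out of reach is approached as far as the arm can. A call with a gripper value outside its range is refused whole. The fingers move at their own pace and stop on an object; the grip force is fixed at half the most. Time passes only in rows, so rows that do not move let the fingers close. It gives the time, the measured TCP pose, the force and the opening at its end, in the units of the state.
- bot.sense(): the state, without advancing time (a new reading comes with each control period).
- bot.snapshot(name): name is "scene" or "top" or "wrist"; returns the picture (384x512x3 uint8, red, green, blue); there is no depth.
- bot.camera_info(name): a dict with "camera_matrix" (3x3 intrinsics, pixels), "cam_to_world" (4x4, takes a point from camera to world coordinates). Camera axes: x right, y down, z forward; pixel columns grow to the right and rows downward; lengths in m; the calibration is good to about 2 mm. A picture is of the moment at which its call begins: read the wrist's pose just before it. camera_info takes no time and is no camera call; for the wrist camera it gives the pose at the moment of the call.
- bot.sign_off(): hands the job in, once; it reports no verdict.
Trained networks look in the newest picture that a camera, given by its name, has taken for a name from the list of things; names that differ only in an ending like _2 or _b are one class to them, and where a whole thing is asked for, a point or a joint stands for the part that bears it (a point fixed in the world has none). Each returns a list of dicts, best first, with "confidence" (0 to 1); they miss things now and then, are a little off and sometimes report something else, mostly with a low value. They report only what shows in the picture. A call takes as long as a camera call.
- bot.spot_in(camera, label): "pixel" ([column, row] in pixels, amid what is visible of it).
- bot.cut_out(camera, label): "mask" (384x512 bool, what is visible of it) and "pixel" ([column, row] in pixels, amid what is visible of it).
- bot.mark_of(camera, label): "pixel" ([column, row] in pixels: a listed point, or the origin of a listed thing).
The state is a dict: "time_s": time; "joints": joint angles; "joint_velocities": joint speeds; "joint_torque": joint torques, N m; "tcp_pos": TCP position; "orientation": TCP orientation; "wrist_force": force on the tool from outside, world axes, zero at the start; "ft_torque": the same for the moment, N m; "finger_gap": finger opening in m.
Only numpy, scipy, OpenCV 4.12 (cv2) and the standard library are available. Lean on these libraries where they do the work, as an engineer would, in place of code of your own. Each camera call takes 0.05 s, during which the arm holds its last target.

## Working session

There is one attempt and no reset: what is moved stays moved. The work goes in short steps, Python scripts to look and compute and a tool call to move; the robot and the scene stay as the last step left them, time stands still between calls to the robot, and variables do not carry over. Pictures are saved under pics/ and viewed, and the job is handed in when it is done.

Besides the shell and the picture viewer there is one more tool, called after "Request:" by a JSON object that holds its "op" and its "data", one argument or row to a line. drive_tool: Moves the arm, as the interface text tells. Its arguments: {"type":"object","properties":{"moves":{"type":"array"}},"required":["moves"]}

```bash
mkdir -p pics; cat > h.py <<'E'
import numpy as np, cv2
from workcell import bot
def save(n,im,s=1.5): cv2.imwrite(f'pics/{n}.png',cv2.resize(im[:,:,::-1],None,fx=s,fy=s))
def ray(cam,px,z,info=None):
    i=info or bot.camera_info(cam);K=np.array(i['camera_matrix']);T=np.array(i['cam_to_world'])
    d=T[:3,:3]@np.linalg.solve(K,[px[0],px[1],1]);o=T[:3,3]
    return o+d*(z-o[2])/d[2]
def proj(cam,p,info=None):
    i=info or bot.camera_info(cam);K=np.array(i['camera_matrix']);T=np.array(i['cam_to_world'])
    q=K@(T[:3,:3].T@(np.asarray(p)-T[:3,3]));return q[:2]/q[2]
E
python3 - <<'E'
from h import *
for c in ['scene','top']:
    im=bot.snapshot(c);save(c+'0',im)
    i=bot.camera_info(c);print(c,np.round(i['cam_to_world'],3).tolist(),np.round(i['camera_matrix'],1).tolist())
    for l in ['gap','spacer_thin','spacer_mid','spacer_thick']:
        for r in bot.mark_of(c,l)[:3]:print(l,np.round(r['pixel'],1),round(r['confidence'],2),np.round(ray(c,r['pixel'],.006 if l=='gap' else 0),3))
print(bot.sense())
E
```

```text
scene [[0.335, 0.691, -0.64, 1.071], [0.942, -0.237, 0.236, -0.177], [0.011, -0.682, -0.731, 0.653], [0.0, 0.0, 0.0, 1.0]] [[480.4, 0.0, 261.4], [0.0, 480.4, 205.4], [0.0, 0.0, 1.0]]
gap [322.  262.7] 0.92 [0.659 0.083 0.006]
spacer_thin [302.8 191.2] 0.58 [0.489 0.121 0.   ]
spacer_thick [236.7 199.6] 0.97 [ 0.47  -0.005  0.   ]
top [[-0.015, -0.996, 0.09, 0.483], [-1.0, 0.017, 0.026, -0.001], [-0.027, -0.089, -0.996, 0.703], [0.0, 0.0, 0.0, 1.0]] [[353.1, 0.0, 256.6], [0.0, 353.1, 185.8], [0.0, 0.0, 1.0]]
gap [224.2 130.7] 0.85 [0.659 0.081 0.006]
spacer_thin [203.3 212. ] 0.84 [0.496 0.125 0.   ]
spacer_mid [325.2 222.8] 0.62 [ 0.471 -0.117  0.   ]
spacer_thick [269.7 222.6] 0.59 [ 0.473 -0.007  0.   ]
{'time_s': 0.5, 'joints': array([-1.11200781e+00,  1.25823973e-01, -3.96275261e-02,  1.40541478e+00,
        7.26083505e-06,  1.57083499e+00]), 'joint_velocities': array([-0.00123124,  0.00023764,  0.0020001 ,  0.00020661, -0.00133939,
        0.00134826]), 'joint_torque': array([-1.67054277e-04, -4.35286152e+01,  3.52827787e+01,  1.90841092e-03,
       -4.99000691e-05,  1.61378597e-05]), 'tcp_pos': array([ 0.23249444, -0.47069092,  0.40466933]), 'orientation': array([-3.14152270e+00, -7.25813039e-06,  4.58749854e-01]), 'wrist_force': array([-2.08776695e-04,  7.72077095e-02, -2.99823417e-01]), 'ft_torque': array([0.05169789, 0.05243103, 0.01087452]), 'finger_gap': 0.085044846052113}
```

View pics/scene0.png

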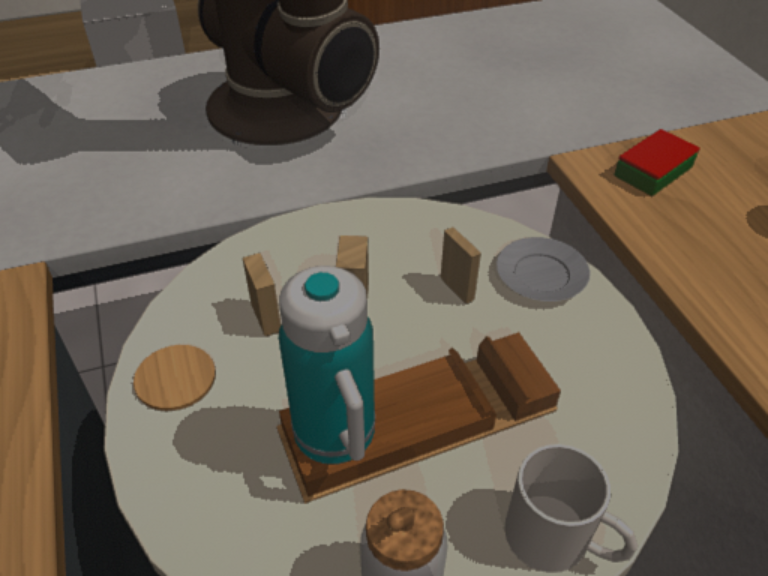

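View pics/top0.png

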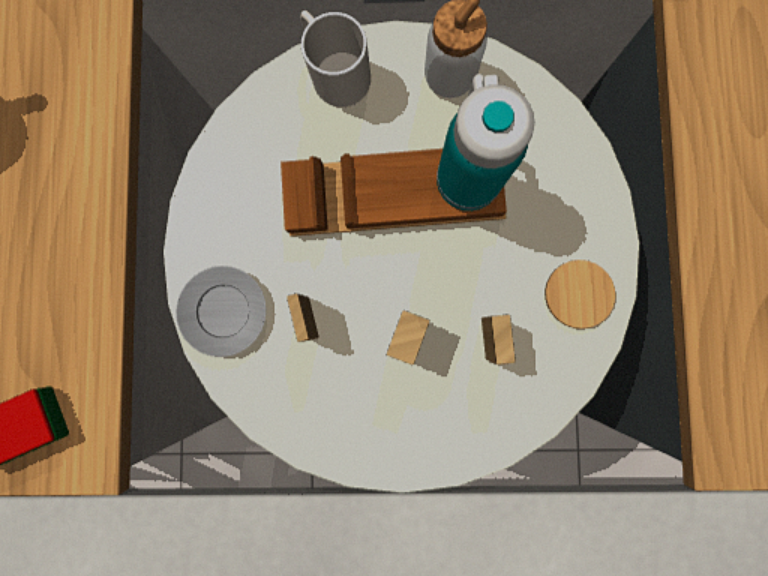

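The scene view shows the caddy with its gap at display pixel ~(490,385). In the top view the thin spacer is at ~(302,317), the thick at (408,338) and the mid at (498,340). Next I'll fit poses by matching silhouettes.

```bash
cat > fit.py <<'E'
from h import *
from scipy.optimize import minimize
def box(x,y,a,w,t,h):
    c,s=np.cos(a),np.sin(a)
    return np.array([[x+c*u-s*v,y+s*u+c*v,z] for u in(-w/2,w/2) for v in(-t/2,t/2) for z in(0,h)])
def sil(cam,pts,info):
    S=4;m=np.zeros((384*S,512*S),np.uint8)
    p=np.array([proj(cam,q,info) for q in pts]);hull=cv2.convexHull(((p+.5)*S).astype(np.int32))
    cv2.fillConvexPoly(m,hull,255);return cv2.resize(m,(512,384),interpolation=cv2.INTER_AREA)/255.
def fit(masks,infos,dims,x0):
    def f(v):
        return sum(np.abs(sil(c,box(*v,*dims),infos[c])-masks[c]).sum() for c in masks)
    best=None
    for a in np.arange(0,np.pi,np.pi/8):
        r=minimize(f,[x0[0],x0[1],a],method='Nelder-Mead',options=dict(initial_simplex=np.array([[x0[0],x0[1],a],[x0[0]+.01,x0[1],a],[x0[0],x0[1]+.01,a],[x0[0],x0[1],a+.3]]),maxiter=80))
        if best is None or r.fun<best.fun:best=r
    return best
E
python3 - <<'E'
from fit import *
D={'spacer_thin':(.056,.014,.084),'spacer_mid':(.056,.022,.084),'spacer_thick':(.056,.034,.084)}
X={'spacer_thin':(.495,.122),'spacer_mid':(.471,-.117),'spacer_thick':(.472,-.006)}
ims={};infos={c:bot.camera_info(c) for c in('top','scene')}
for c in infos: ims[c]=bot.snapshot(c)
for l in D:
    ms={}
    for c in infos:
        if c=='scene' and l=='spacer_thick':continue
        r=bot.cut_out(c,l)
        for q in r:print(l,c,np.round(q['pixel']),round(q['confidence'],2),q['mask'].sum())
        r=[q for q in r if np.hypot(*(q['pixel']-proj(c,[*X[l],.04],infos[c])))<25]
        if r: ms[c]=r[0]['mask'].astype(float)
    for dl in D:
        b=fit(ms,infos,D[dl],X[l]);print('   as',dl,np.round(b.x,4),round(b.fun,1))
        if dl==l:
            for c in infos:
                for p in [box(*b.x,*D[l])]:
                    for i in range(8):
                        for j in range(i):
                            if bin(i^j).count('1')==1: cv2.line(ims[c],tuple(int(round(v)) for v in proj(c,p[i],infos[c])),tuple(int(round(v)) for v in proj(c,p[j],infos[c])),(255,0,0),1)
save('fit_top',ims['top'][180:260,180:350],4.5)
save('fit_scene',ims['scene'][140:230,150:330],4)
print(bot.sense()['time_s'])
E
```

```text
spacer_thin top [200. 209.] 0.88 425
spacer_thin scene [304. 176.] 0.68 899
   as spacer_thin [0.4962 0.1208 0.157 ] 170.4
   as spacer_mid [ 0.4963  0.1209 -0.0061] 401.9
   as spacer_thick [0.4979 0.1201 2.8629] 744.2
spacer_mid top [332. 226.] 0.67 629
spacer_mid scene [170. 197.] 0.63 818
   as spacer_thin [ 0.4669 -0.1185  0.1816] 258.2
   as spacer_mid [ 0.4676 -0.1189  0.048 ] 138.4
   as spacer_thick [ 0.4668 -0.1179 -0.0767] 565.8
spacer_thick top [274. 225.] 0.8 634
   as spacer_thin [ 0.4687 -0.0168  2.7216] 333.4
   as spacer_mid [ 0.4699 -0.0141 -0.3957] 201.3
   as spacer_thick [ 0.4714 -0.01    2.7595] 31.5
0.85
```

```bash
python3 - <<'E'
from h import *
im=bot.snapshot('top');save('gaptop',im[90:165,180:300],6)
im=bot.snapshot('scene');save('gapscene',im[210:300,280:380],6)
E
```

```text
(no output)
```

View pics/fit_top.png

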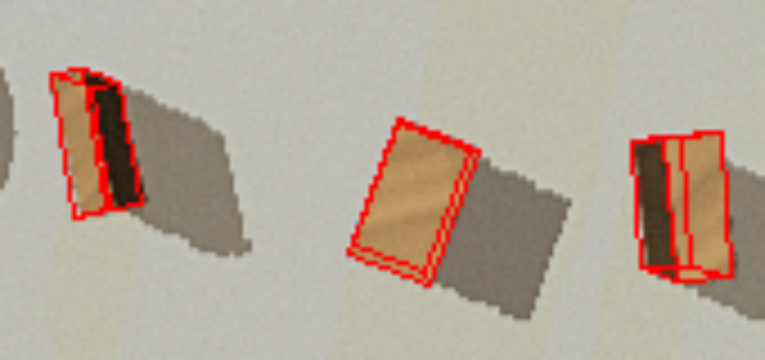

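View pics/fit_scene.png

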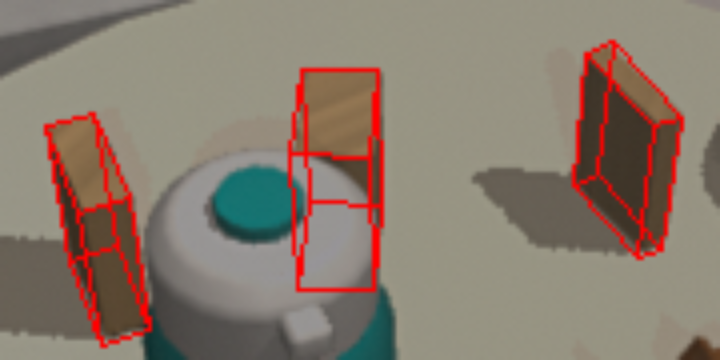

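View pics/gaptop.png

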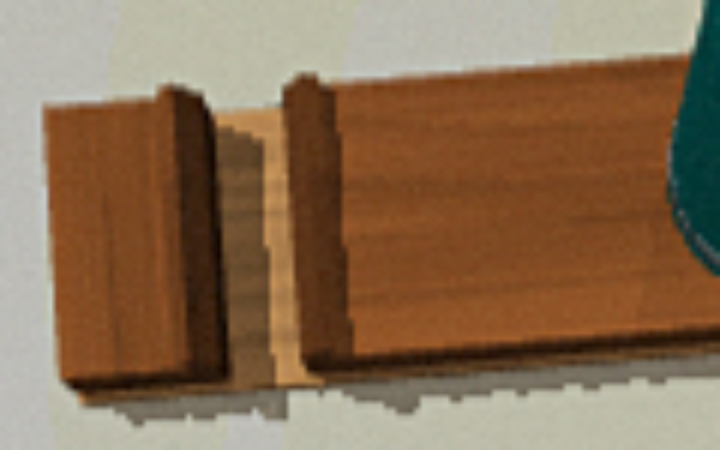

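View pics/gapscene.png

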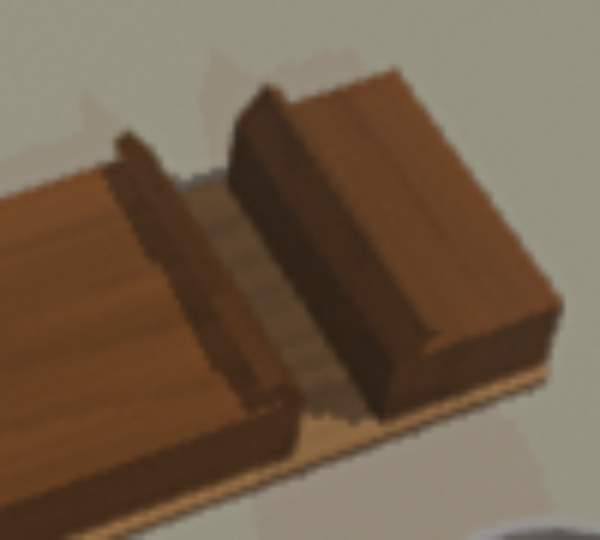

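Boxes fit well: the middle spacer is the right-hand one in the top view, at about (0.468,-0.119) with yaw about 0.05. I'll move above it and look with the wrist camera.

Request:
{"op": "drive_tool", "data": {
  "moves": [
    [[41, -23.5, 0], 0, 0.3],
    [[41, -23.5, 0], 0, 0.3],
    [[41, -23.5, 0], 0, 0.3],
    [[41, -23.5, 0], 0, 0.3],
    [[41, -23.5, 0], 0, 0.3],
    [[41, -23.5, 0], 0, 0.3],
    [[41, -23.5, 0], 0, 0.3],
    [[41, -23.5, 0], 0, 0.3],
    [[39, -23, 0], 0, 0.3],
    [[0, 0, 0], 0.137, 0.3],
    [[0, 0, 0], 0.137, 0.3],
    [[0, 0, 0], 0.137, 0.3]
  ]
}}

```text
time_s: 2.45
tcp_pos: [0.4682, -0.1187, 0.4047]
orientation: [-3.142, 0.0, 0.044]
wrist_force: [-0.7, 0.1, 0.6]
finger_gap: 0.0552
```

```bash
python3 - <<'E'
from h import *
s=bot.sense();print(s['time_s'],s['tcp_pos'],s['orientation'],s['finger_gap'])
im=bot.snapshot('wrist');save('w1',im)
i=bot.camera_info('wrist');print(np.round(i['cam_to_world'],3).tolist(),np.round(i['camera_matrix'],0).tolist())
for l in ['gap','spacer_mid']:
    for r in bot.mark_of('wrist',l)[:2]:print(l,r['pixel'],r['confidence'],ray('wrist',r['pixel'],.006 if l=='gap' else 0))
E
```

```text
2.45 [ 0.46821811 -0.11869985  0.40468588] [-3.14158573e+00  4.31713404e-05  4.38690270e-02] 0.05521373090014769
[[0.039, -0.964, -0.264, 0.534], [-0.999, -0.038, -0.01, -0.116], [-0.0, 0.264, -0.965, 0.375], [0.0, 0.0, 0.0, 1.0]] [[293.0, 0.0, 255.0], [0.0, 293.0, 188.0], [0.0, 0.0, 1.0]]
spacer_mid [255.2, 161.2] 0.71 [ 0.46768435 -0.11908061  0.        ]
```

View pics/w1.png

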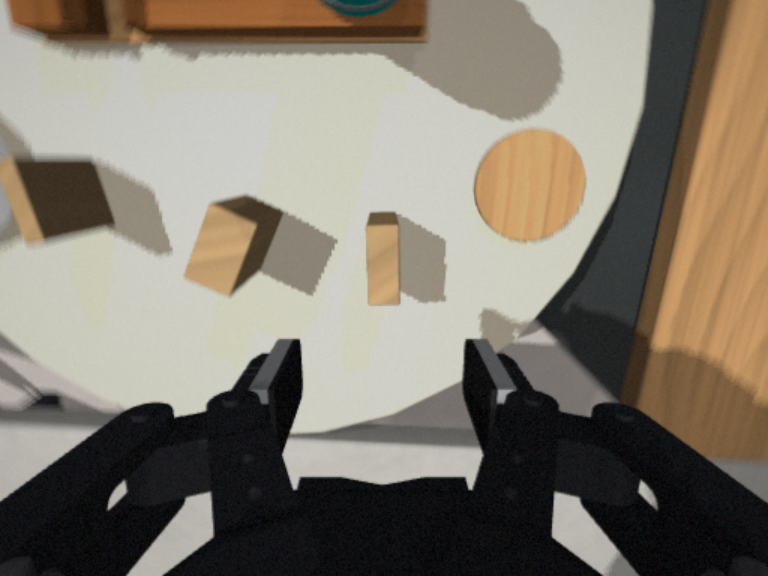

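The wrist view shows the middle spacer (383,255) centred between the jaws and parallel to them. I'll descend and grip its upper part.

Request:
{"op": "drive_tool", "data": {
  "moves": [
    [[0, 0, 45], 0, 0.3],
    [[0, 0, 45], 0, 0.3],
    [[0, 0, 40], 0, 0.3],
    [[0, 0, 30], 0, 0.3],
    [[0, 0, 24], 0, 0.3],
    [[0, 0, 0], 0, 0.3],
    [[0, 0, 0], 0, -1],
    [[0, 0, 0], 0, -1],
    [[0, 0, 0], 0, -1],
    [[0, 0, 0], 0, -1],
    [[0, 0, 0], 0, -1]
  ]
}}

```text
time_s: 3.98
tcp_pos: [0.4688, -0.1191, 0.2222]
orientation: [3.141, -0.003, 0.048]
wrist_force: [-0.3, 0.4, 6.3]
finger_gap: 0.0213
```

```bash
python3 - <<'E'
from h import *
s=bot.sense();print(s['time_s'],s['tcp_pos'],s['orientation'],s['finger_gap'],s['wrist_force'])
im=bot.snapshot('wrist');save('w2',im)
E
```

```text
3.975 [ 0.46879629 -0.11913606  0.22219118] [ 3.14071110e+00 -2.86882646e-03  4.80896137e-02] 0.021344216089257115 [-0.31735973  0.42945404  6.32620669]
```

View pics/w2.png

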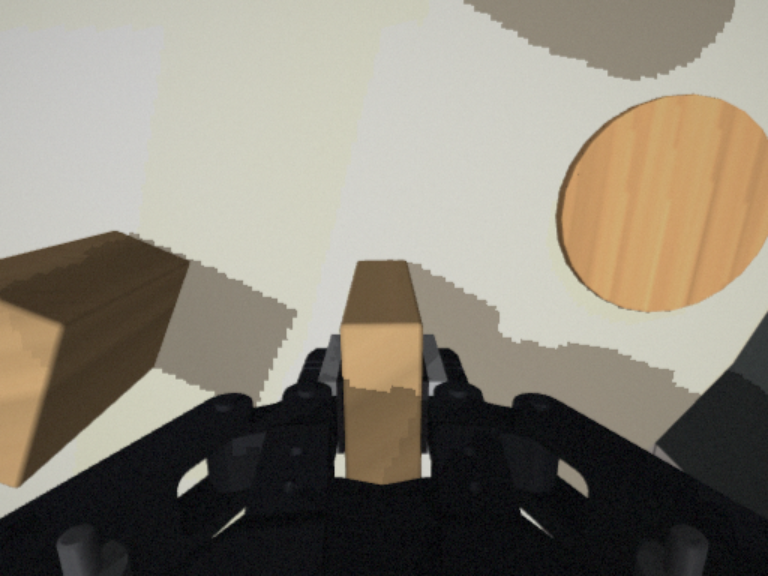

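The wrist image shows the spacer held centrally between the pads (382,400), and the opening of 21.3 mm agrees with the 22 mm spacer. Next: lift and hover near the gap to measure it.

Request:
{"op": "drive_tool", "data": {
  "moves": [
    [[0, 0, -20], 0, -1],
    [[0, 0, -45], 0, -1],
    [[0, 0, -45], 0, -1],
    [[0, 0, -45], 0, -1],
    [[0, 0, -25], 0, -1],
    [[0, -40, 0], 0, -1],
    [[0, -40, 0], 0, -1],
    [[0, -40, 0], 0, -1],
    [[20, -40, 0], 0, -1],
    [[25, -37, 0], 0, -1],
    [[24, 0, 0], 0, -1],
    [[0, 0, 0], 0, -1]
  ]
}}

```text
time_s: 5.52
tcp_pos: [0.5306, 0.0498, 0.4004]
orientation: [-3.119, 0.001, 0.09]
wrist_force: [0.3, -0.4, -1.6]
finger_gap: 0.0212
```

```bash
python3 - <<'E'
from h import *
i=bot.camera_info('wrist')
s=bot.sense();print(s['time_s'],s['tcp_pos'],s['orientation'],s['finger_gap'],s['wrist_force'])
im=bot.snapshot('wrist');save('w3',im);np.save('w3.npy',im);np.save('w3T.npy',i['cam_to_world'])
for r in bot.mark_of('wrist','gap')[:2]:print(r['pixel'],r['confidence'],ray('wrist',r['pixel'],.006,i))
E
```

```text
5.525 [0.5305669  0.04981172 0.40040439] [-3.11890923e+00  9.71275634e-04  8.95024392e-02] 0.021153295483627734 [ 0.30439484 -0.42831622 -1.58585023]
[242.2, 49.0] 0.6 [0.65840238 0.08504149 0.006     ]
```

View pics/w3.png

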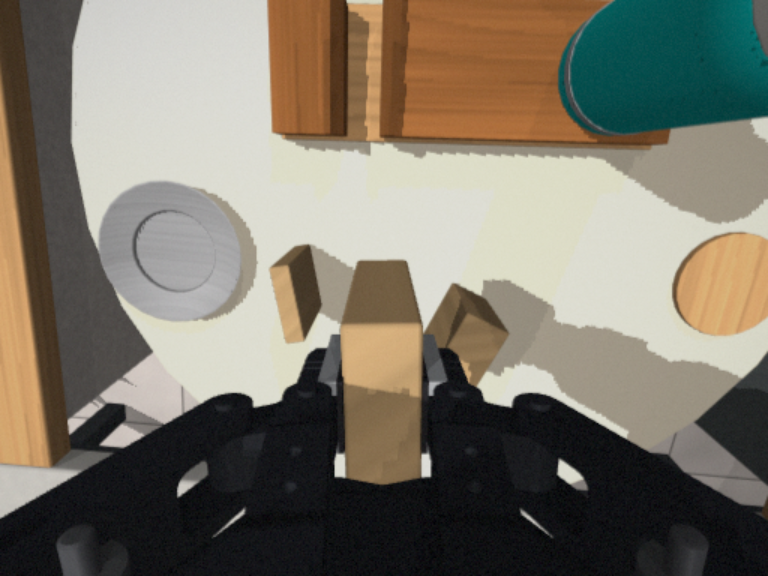

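Request:
{"op": "drive_tool", "data": {
  "moves": [
    [[0, 0, 0], 0, -1],
    [[0, 0, 0], 0, -1]
  ]
}}

```text
time_s: 5.88
tcp_pos: [0.5291, 0.0492, 0.4013]
orientation: [-3.119, -0.0, 0.088]
wrist_force: [0.7, 0.2, 0.1]
finger_gap: 0.0214
```

```bash
python3 - <<'E'
from h import *
i=bot.camera_info('wrist')
s=bot.sense();print(s['time_s'],s['tcp_pos'],s['orientation'],s['finger_gap'],s['joints'],s['joint_velocities'])
im=bot.snapshot('wrist');save('w4',im);np.save('w4.npy',im);np.save('w4T.npy',i['cam_to_world'])
for c in ['wrist','top','scene']:
  if c!='wrist':bot.snapshot(c)
  for r in bot.mark_of(c,'gap')[:2]:print(c,r['pixel'],r['confidence'],ray(c,r['pixel'],.006,i if c=='wrist' else None))
save('w4c',im[0:110,150:460],2.58)
E
```

```text
5.875 [0.5290744  0.04915245 0.40130494] [-3.11883190e+00 -1.66889381e-04  8.83992513e-02] 0.021368323232799424 [ 0.08740699  0.13777571 -0.03326511  1.39961121  0.02276091  3.14060014] [0.00165346 0.00237262 0.0012934  0.00053053 0.00052569 0.00205178]
wrist [241.8, 47.6] 0.91 [0.65896399 0.08496052 0.006     ]
scene [322.2, 265.6] 0.77 [0.66499685 0.08122226 0.006     ]
```

View pics/w4c.png

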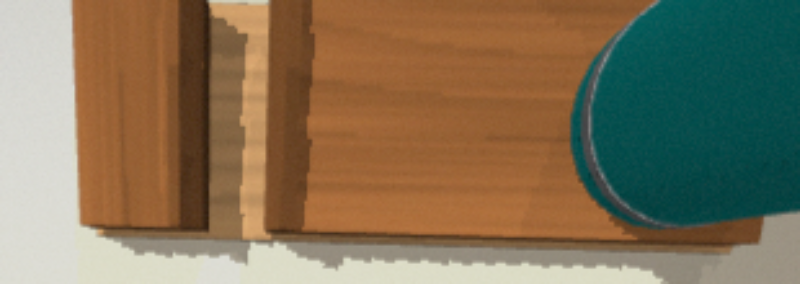

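Joint 6 is at its limit here (3.14), so I'll turn the spacer half round. It is symmetric, so that does no harm. First I'll fix the gap pose by overlaying its model on the wrist, top and scene images.

```bash
cat > gapov.py <<'E'
from h import *
def lines():
    L=[]
    for s in(-1,1):
        for y,z in((.013,.006),(.013,.034),(.021,.046)):
            L.append(((-.045,s*y,z),(.045,s*y,z)))
        for x in(-.045,.045):
            L+= [((x,s*.013,.006),(x,s*.013,.034)),((x,s*.013,.034),(x,s*.021,.046))]
    # caddy base outline: flask axis at y=-175
    return L
def draw(im,cam,info,pose,S,col):
    x,y,a=pose;c,s=np.cos(a),np.sin(a)
    for p,q in lines():
        f=lambda v:proj(cam,[x+c*v[0]-s*v[1],y+s*v[0]+c*v[1],v[2]],info)
        P,Q=f(p),f(q)
        cv2.line(im,tuple(int(round(v)) for v in (P+.5)*S),tuple(int(round(v)) for v in (Q+.5)*S),col,1)
E
cat > ov.py <<'E'
from gapov import *
import sys
pose=[float(v) for v in sys.argv[1:4]];n=sys.argv[4]
S=6;out=[]
wi=dict(bot.camera_info('wrist'));wi['cam_to_world']=np.load('w4T.npy')
import os
for c in('wrist','top','scene'):
    if c=='wrist':im=np.load('w4.npy');inf=wi;r=(0,95,190,290)
    else:
        inf=bot.camera_info(c)
        r=(95,165,190,260) if c=='top' else (215,295,290,380)
        if not os.path.exists(c+'g.npy'): np.save(c+'g.npy',bot.snapshot(c))
        im=np.load(c+'g.npy')
    big=cv2.resize(im,None,fx=S,fy=S,interpolation=cv2.INTER_CUBIC)
    draw(big,c,inf,pose,S,(0,255,0))
    out.append(big[r[0]*S:r[1]*S,r[2]*S:r[3]*S])
h=max(o.shape[0] for o in out)
full=np.hstack([cv2.copyMakeBorder(o,0,h-o.shape[0],0,6,cv2.BORDER_CONSTANT) for o in out])
cv2.imwrite(f'pics/{n}.png',cv2.resize(full[:,:,::-1],None,fx=800/full.shape[1],fy=800/full.shape[1],interpolation=cv2.INTER_AREA))
for k,o in enumerate(out): cv2.imwrite(f'pics/{n}_{k}.png',o[:,:,::-1])
E
python3 ov.py 0.660 0.083 0.05 ov1
```

```text
(no output)
```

View pics/ov1_0.png

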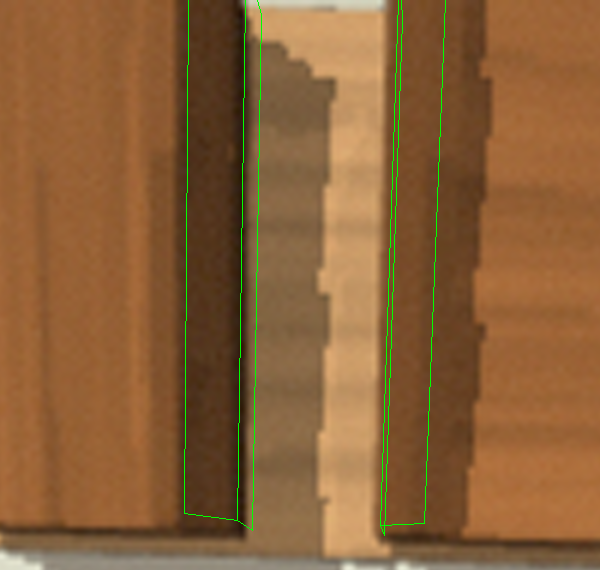

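View pics/ov1_1.png

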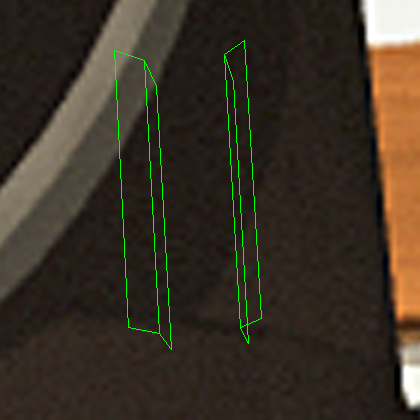

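View pics/ov1_2.png

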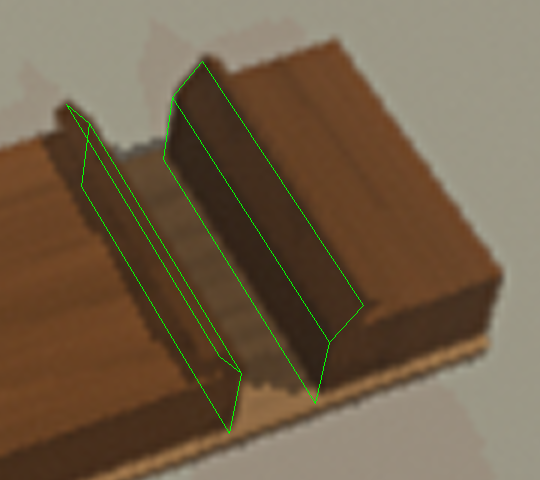

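```bash
python3 - <<'E'
import cv2,numpy as np
np.save('topg.npy',cv2.resize(cv2.imread('pics/top0.png'),(512,384),interpolation=cv2.INTER_AREA)[:,:,::-1].copy())
E
python3 ov.py 0.6595 0.0842 0.078 ov2
```

```text
(no output)
```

View pics/ov2_0.png

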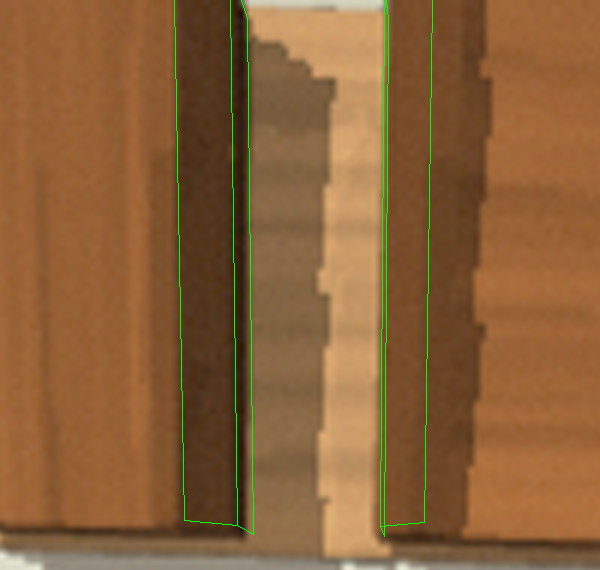

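View pics/ov2_1.png

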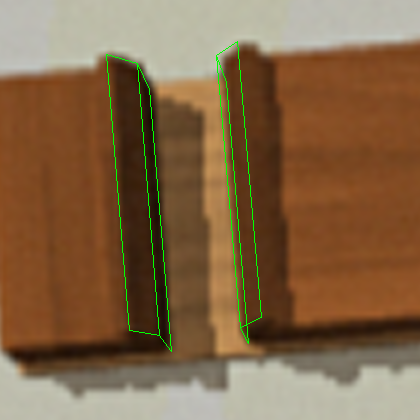

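View pics/ov2_2.png

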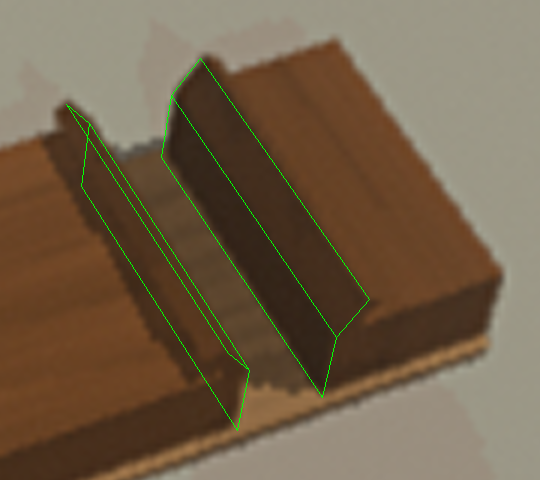

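The fitted gap pose is about (0.6588,0.0845) with yaw about 0.068. Now I'll turn half round, away from the joint limit, in two calls.

Request:
{"op": "drive_tool", "data": {
  "moves": [
    [[0, 0, 0], -0.18, -1],
    [[0, 0, 0], -0.18, -1],
    [[0, 0, 0], -0.18, -1],
    [[0, 0, 0], -0.18, -1],
    [[0, 0, 0], -0.18, -1],
    [[0, 0, 0], -0.18, -1],
    [[0, 0, 0], -0.18, -1],
    [[0, 0, 0], -0.18, -1],
    [[0, 0, 0], -0.18, -1],
    [[0, 0, 0], -0.18, -1],
    [[0, 0, 0], -0.18, -1],
    [[0, 0, 0], -0.18, -1]
  ]
}}

```text
time_s: 7.78
tcp_pos: [0.5297, 0.0494, 0.4009]
orientation: [3.129, -0.019, 2.255]
wrist_force: [-0.1, -0.6, -0.3]
finger_gap: 0.0216
```

Request:
{"op": "drive_tool", "data": {
  "moves": [
    [[0, 0, 0], -0.18, -1],
    [[0, 0, 0], -0.18, -1],
    [[0, 0, 0], -0.18, -1],
    [[0, 0, 0], -0.18, -1],
    [[0, 0, 0], -0.18, -1],
    [[0, 0, 0], -0.055, -1],
    [[0, 0, 0], 0, -1],
    [[0, 0, 0], 0, -1]
  ]
}}

```text
time_s: 8.78
tcp_pos: [0.5297, 0.0495, 0.4009]
orientation: [3.119, -0.001, -3.08]
wrist_force: [-0.3, -0.0, -0.9]
finger_gap: 0.0214
```

```bash
cat > plan.py <<'E'
from h import *
from scipy.spatial.transform import Rotation as Ro
import sys
s=bot.sense();R=Ro.from_euler('xyz',s['orientation']).as_matrix();p=s['tcp_pos']
print(s['time_s'],p,s['orientation'],'joints',np.round(s['joints'],3),s['finger_gap'])
print('tool z',R[:,2],'yaw of tool x',np.arctan2(R[1,0],R[0,0]),'yaw-pi of y-axis',np.arctan2(-R[0,1],R[1,1])); 
B=.2205  # tcp to spacer underside along tool z
b=p+R[:,2]*B;print('underside centre',b)
g=np.array([.6588,.0845,float(sys.argv[1])])
d=R.T@(g-b);print('shift tool mm',np.round(d*1e3,1))
E
python3 plan.py 0.08
```

```text
8.775 [0.5296688  0.04945049 0.40090017] [ 3.11885944e+00 -9.78657517e-04 -3.08035845e+00] joints [ 0.088  0.139 -0.032  1.399  0.023  0.027] 0.021372589081853216
tool z [-0.00236763  0.02262878 -0.99974113] yaw of tool x -3.0803584540772104 yaw-pi of y-axis 0.06121194765170651
underside centre [0.52914673 0.05444014 0.18045725]
shift tool mm [-131.3   19.8  100.8]
```

Request:
{"op": "drive_tool", "data": {
  "moves": [
    [[-30, 5, 0], -0.007, -1],
    [[-35, 5, 0], 0, -1],
    [[-35, 5, 0], 0, -1],
    [[-31, 5, 0], 0, -1],
    [[0, 0, 40], 0, -1],
    [[0, 0, 40], 0, -1],
    [[0, 0, 30], 0, -1],
    [[0, 0, 10], 0, -1],
    [[0, 0, 0], 0, -1],
    [[0, 0, 0], 0, -1]
  ]
}}

```text
time_s: 10.02
tcp_pos: [0.6592, 0.081, 0.2831]
orientation: [3.119, 0.002, -3.073]
wrist_force: [1.0, -0.3, -0.3]
finger_gap: 0.0211
```

```bash
python3 plan.py 0.006; python3 - <<'E'
from h import *
im=bot.snapshot('scene');save('s5',im[160:300,240:400],5)
im=bot.snapshot('wrist');save('w5',im)
E
```

```text
10.025 [0.65924398 0.08096865 0.28312185] [ 3.11873349e+00  1.90467841e-03 -3.07257459e+00] joints [0.118 0.41  0.065 1.223 0.023 0.049] 0.021079728434547428
tool z [ 3.23340521e-04  2.29340738e-02 -9.99736927e-01] yaw of tool x -3.0725745931628383 yaw-pi of y-axis 0.0690616073429537
underside centre [0.65931528 0.08602561 0.06267986]
shift tool mm [ 0.7 -2.8 56.6]
```

View pics/s5.png

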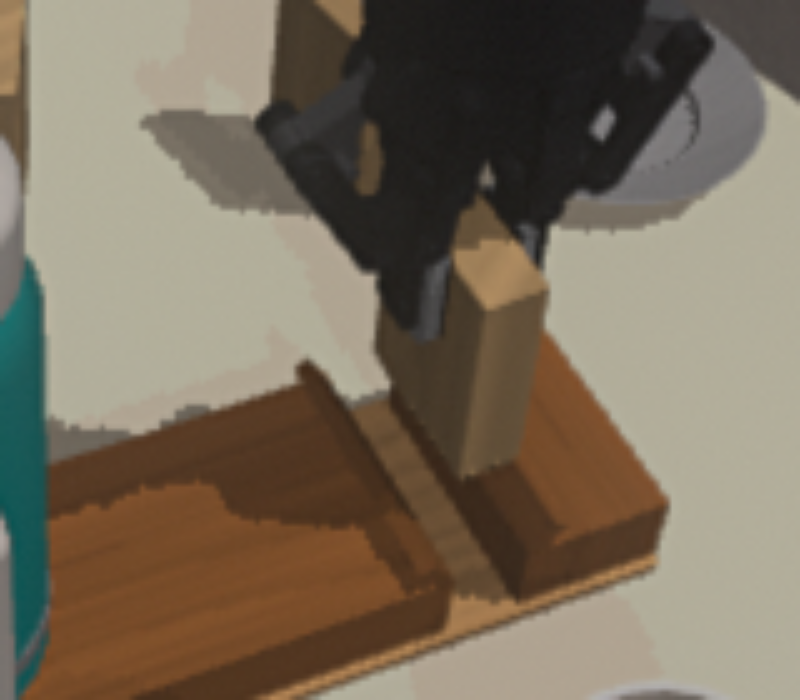

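View pics/w5.png

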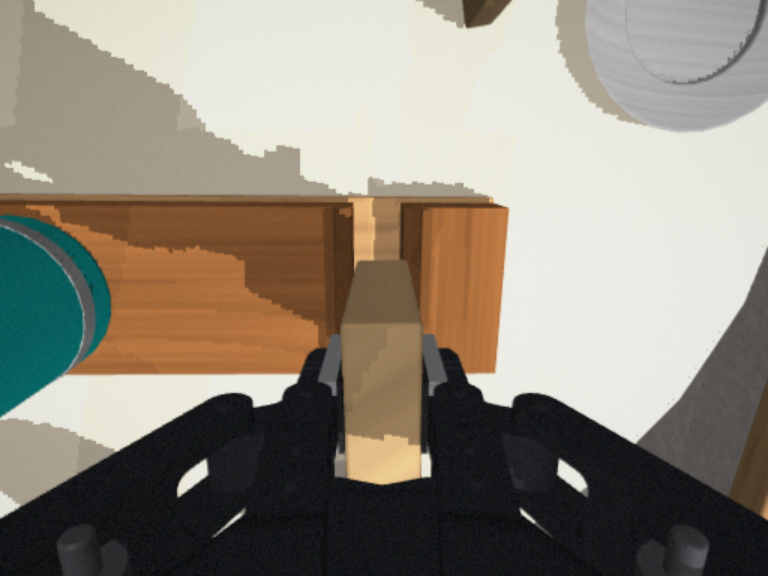

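```bash
cat > ov5.py <<'E'
from gapov import *
import sys
im=bot.snapshot('wrist');inf=bot.camera_info('wrist');S=5
big=cv2.resize(im,None,fx=S,fy=S,interpolation=cv2.INTER_CUBIC)
draw(big,'wrist',inf,[float(v) for v in sys.argv[1:4]],S,(0,255,0))
from scipy.spatial.transform import Rotation as Ro
s=bot.sense();R=Ro.from_euler('xyz',s['orientation']).as_matrix();p=s['tcp_pos']
for z in(.2205,.1365):
    q=[proj('wrist',p+R@np.array([u,v,z]),inf) for u,v in((-.028,-.011),(-.028,.011),(.028,.011),(.028,-.011))]
    cv2.polylines(big,[((np.array(q)+.5)*S).astype(np.int32)],True,(255,0,0),1)
cv2.imwrite(f'pics/{sys.argv[4]}.png',big[120*S:230*S,190*S:340*S,::-1])
E
python3 ov5.py .6588 .0845 .068 ov5
```

```text
(no output)
```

View pics/ov5.png

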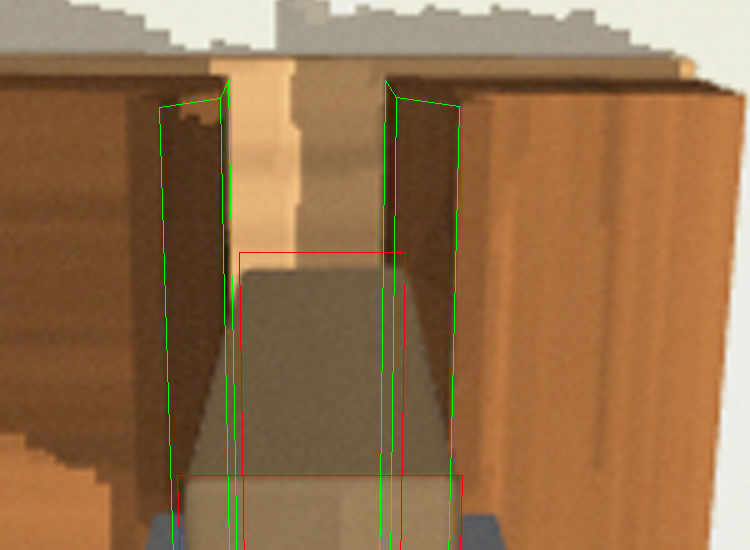

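The overlay agrees: gap walls at 229/385 px, spacer foot at 240–402 px. So a small -y correction is needed on the way down.

Request:
{"op": "drive_tool", "data": {
  "moves": [
    [[0.7, -1.6, 0], 0, -1],
    [[0, -0.3, 10], 0, -1],
    [[0, -0.3, 12], 0, -1],
    [[0, -0.2, 10], 0, -1],
    [[0, -0.2, 8], 0, -1],
    [[0, -0.1, 5], 0, -1],
    [[0, 0, 0], 0, -1]
  ]
}}

```text
time_s: 11.05
tcp_pos: [0.658, 0.0792, 0.2358]
orientation: [3.119, -0.001, -3.072]
wrist_force: [0.1, -0.3, -0.3]
finger_gap: 0.0211
```

```bash
python3 plan.py 0.006;python3 ov5.py .6588 .0845 .068 ov6
```

```text
11.05 [0.65803055 0.07920237 0.2358214 ] [ 3.11889977e+00 -1.41914366e-03 -3.07239734e+00] joints [ 0.116  0.429 -0.013  1.13   0.023  0.046] 0.02114002833809737
tool z [-0.00298424  0.02253855 -0.99974152] yaw of tool x -3.0723973381812986 yaw-pi of y-axis 0.0691631054219413
underside centre [0.65737252 0.08417212 0.01537839]
shift tool mm [-1.5  0.   9.4]
```

View pics/ov6.png

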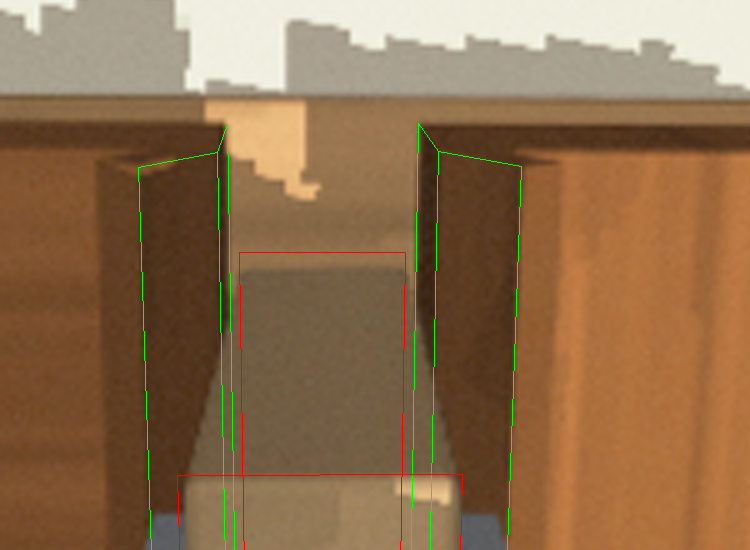

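The spacer's foot (240–405 px) is between the walls with no contact force. I'll lower it to the floor in small steps.

Request:
{"op": "drive_tool", "data": {
  "moves": [
    [[-1, 0, 4], 0, -1],
    [[0, 0, 2.5], 0, -1],
    [[0, 0, 1], 0, -1],
    [[0, 0, 0], 0, -1]
  ]
}}

```text
time_s: 11.6
tcp_pos: [0.6591, 0.0795, 0.2287]
orientation: [3.119, -0.001, -3.072]
wrist_force: [-0.5, 0.4, -0.6]
finger_gap: 0.0213
```

Request:
{"op": "drive_tool", "data": {
  "moves": [
    [[0, 0, 1], 0, -1],
    [[0, 0, 0.7], 0, -1],
    [[0, 0, 0], 0, -1]
  ]
}}

```text
time_s: 11.98
tcp_pos: [0.6591, 0.0795, 0.2283]
orientation: [3.119, 0.0, -3.072]
wrist_force: [-1.8, 0.2, 6.2]
finger_gap: 0.0211
```

Contact force is 6 N at TCP z 0.2283, which is the grasp height plus the 6 mm floor, so it stands on the floor. Release and retreat straight up.

Request:
{"op": "drive_tool", "data": {
  "moves": [
    [[0, 0, 0], 0, -0.2],
    [[0, 0, 0], 0, 0.1],
    [[0, 0, 0], 0, 0.1],
    [[0, 0, 0], 0, 0.1]
  ]
}}

```text
time_s: 12.48
tcp_pos: [0.6591, 0.0795, 0.2269]
orientation: [3.119, -0.001, -3.072]
wrist_force: [-0.1, -0.1, 0.5]
finger_gap: 0.0469
```

```bash
python3 - <<'E'
from h import *
im=bot.snapshot('wrist');save('w7',im)
im=bot.snapshot('scene');save('s7',im[160:300,240:400],4)
E
```

```text
(no output)
```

View pics/w7.png

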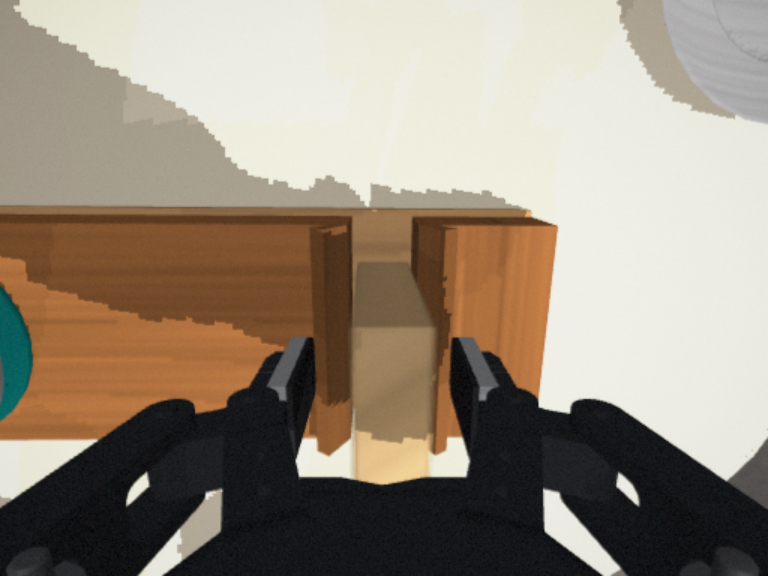

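View pics/s7.png

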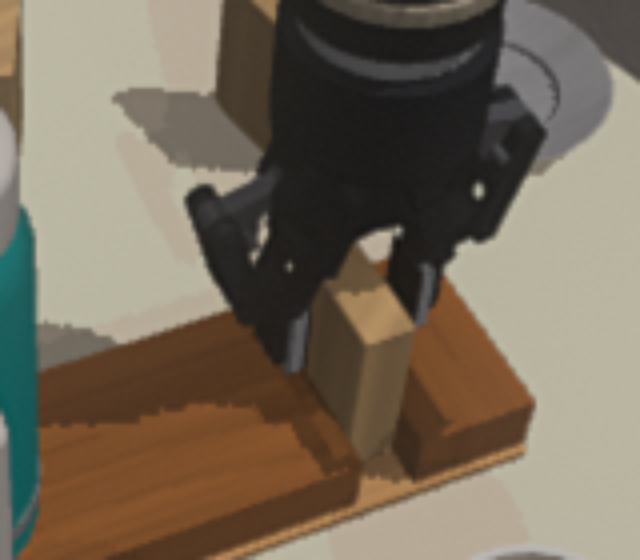

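The wrist view shows the spacer free between the open pads (385,370) and standing in the gap. Retreating.

Request:
{"op": "drive_tool", "data": {
  "moves": [
    [[0, 0, -15], 0, 0.1],
    [[0, 0, -35], 0, 0.1],
    [[0, 0, -45], 0, 0.1],
    [[0, 0, -45], 0, 0.1],
    [[30, 0, -15], 0, 0.1],
    [[50, 0, 0], 0, 0.1],
    [[50, 0, 0], 0, 0.1],
    [[50, 0, 0], 0, 0.1],
    [[50, 0, 0], 0, 0.1],
    [[50, 0, 0], 0, 0.1],
    [[0, 0, 0], 0, 0.1],
    [[0, 0, 0], 0, 0.1]
  ]
}}

```text
time_s: 14.08
tcp_pos: [0.3804, 0.0567, 0.3834]
orientation: [3.119, 0.002, -3.072]
wrist_force: [0.2, 0.4, 0.0]
finger_gap: 0.0469
```

```bash
python3 - <<'E'
from fit import *
g=[]
X=(.6588,.0845)
infos={c:bot.camera_info(c) for c in('top','scene')};ms={}
for c in infos:
    im=bot.snapshot(c);save(c+'8',im)
    for q in bot.cut_out(c,'spacer_mid'):
        print(c,q['pixel'],q['confidence'],q['mask'].sum())
        if c not in ms and np.hypot(*(q['pixel']-proj(c,[*X,.05],infos[c])))<25: ms[c]=q['mask'].astype(float)
from scipy.optimize import minimize
def f(v): return sum(np.abs(sil(c,box(v[0],v[1],v[2],.056,.022,.09),infos[c])-ms[c]).sum() for c in ms)
b=minimize(f,[*X,.068],method='Nelder-Mead',options=dict(initial_simplex=np.array([[*X,.0],[.67,.0845,0.07],[.655,.09,0.07],[.66,.08,.15]])));print(ms.keys(),b.x,b.fun)
s=bot.sense();print(s['time_s'],s['tcp_pos'],s['wrist_force'])
E
```

```text
top [219.1, 120.4] 0.78 594
scene [327.4, 247.4] 0.8 1255
dict_keys(['top', 'scene']) [0.66053342 0.08583481 0.01802932] 349.32156862745103
14.275 [0.38109472 0.05671962 0.38221166] [ 0.14389915  0.48547602 -0.6468343 ]
```

View pics/scene8.png

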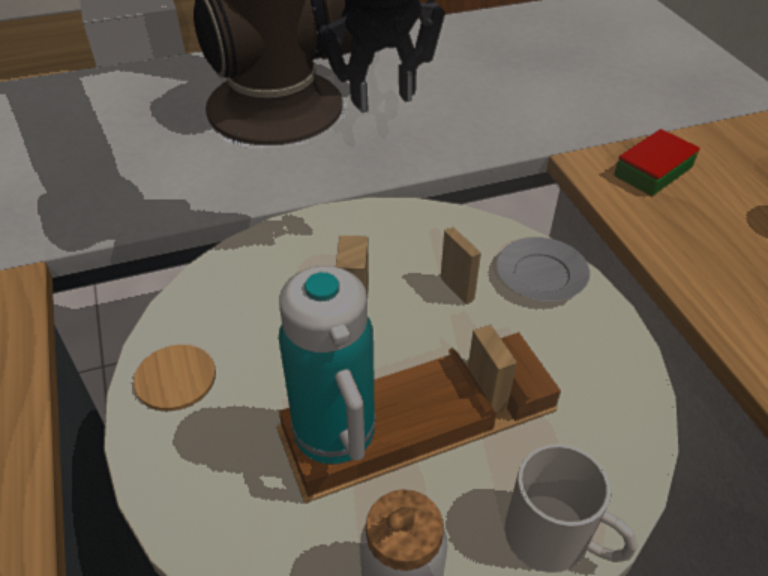

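View pics/top8.png

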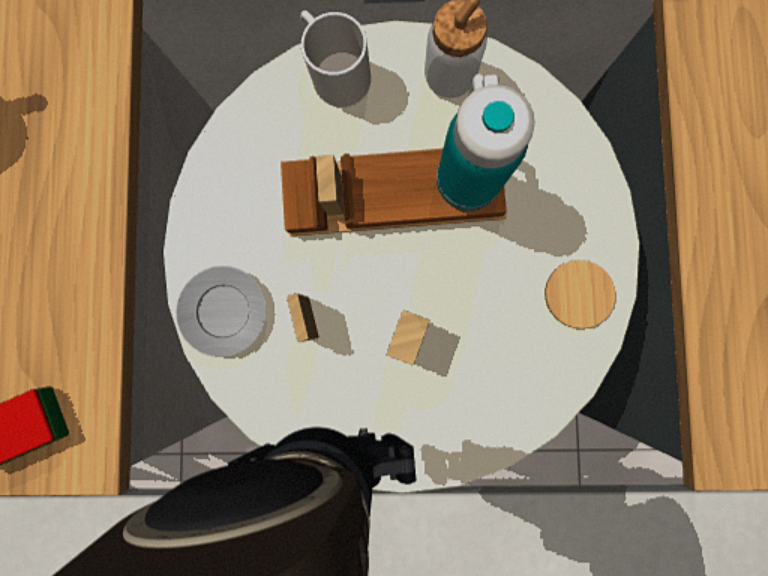

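The spacer stands upright in the gap at scene pixel (492,370) and top pixel (328,182). The flask and the other spacers are where they were.

```bash
python3 -c "
from workcell import bot
print(bot.sign_off())"
```

```text
the job is handed in; nothing more can be done
None
```

I picked the 22 mm middle spacer as the thickest that fits the 26 mm gap, lowered it upright to the floor of the gap, and released it. The job was handed in at about 14.3 s of the 38 s allowed.

**Last checks:**
- **On the floor:** floor contact was about 6 N, at the grasp height plus the 6 mm floor.
- **Position:** the final top and scene images show the spacer upright, within about 2 mm of the gap's centre. The gripper was well clear, and the flask and the other two spacers had not moved.

**What went wrong or disagreed:**
- **Tool tilt:** joint 6 reached its limit on the way to the gap and left the tool tilted about 1.3°. I turned the spacer half round and allowed for the tilt when inserting it. The spacer stood straight after release.
- **Yaw reading:** the final silhouette fit gave a yaw of 0.018 rad against the gap's 0.068. The fit to the two masks was loose (residual 349), so I trusted the images and the gap walls over that number.
- **Gap position:** the camera estimates of the gap differed by up to about 6 mm in x. I used an overlay fit across the cameras instead.

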